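# Seat and clamp a rice-cake mould in its stand

### The arm

A 6-joint arm with a two-finger parallel gripper is mounted at the origin on the work surface. World frame = base frame: x ahead of the robot, y to its left, z up, the work surface at z = 0. Lengths are in m, angles in degrees, forces in N, time in s.
With the tool pointing down it reaches from about 0.35 to 0.875 m from the base axis. Payload 4.2 kg.
Tool frame: the origin (TCP) lies on the centre line of the jaws, within the pads' length; the fingertips stand 25 mm ahead of it and the grasp point (between the pads) lies 6 mm ahead of it; z points along the fingers, y is the line along which they close (so a half turn about z gives the same grasp; the last joint's range is limited). The gripper opens to 87 mm and grips with 3 to 60 N. Pads are 19 mm wide; open, the fingers measure 117 mm over their backs; the gripper's body (75 mm by 190 mm) begins 51 mm behind the grasp point.
Start: joints at [-48.61, 22.042, 0.453, 0, -68.411, -14.817], TCP at [0.28, -0.559, 0.248] pointing down, gripper open.
Joint ranges: [-179.83, 179.83], [-69.29, 118.12], [-61.27, 80.66], [-181.25, 117.63], [-171.15, -9.14], [-177.46, 177.46]. Speed limits (degrees/s): [159.86, 159.86, 180, 180, 180, 180].

### API

Orientations are given as a 3x3 rotation matrix whose columns are the frame's x, y, z axes.
In Python, from station import r gives the robot as it stands.
- The arm moves only by the tool move_arm, never from a script. Its argument "series" is a list of rows, each an object with "grip": the opening, from 0 (shut) to 1 (fully open); "xyz": the shift along the tool's x, y, z in mm, a list of three; "angular": the turn, a rotation vector about the tool's x, y, z in rad, a list of three. A call has 1 to 10 rows; each row is the pose to reach, as a shift and turn from the pose commanded when the call began, along the tool's axes at that moment; what a row does not reach only later rows make up. A row lasts 1/10 s, in which the tool goes at most 50 mm and 8.59 degrees, less where a joint would pass 70% of its speed; a pose out of reach is approached as far as the arm can. A call with a gripper value outside its range is refused whole. The fingers move at their own pace and stop on an object; the grip force is fixed at half the most. Time passes only in rows, so rows that repeat a pose let the fingers close. It gives the time, the measured TCP pose, the force, the opening and the grip force at its end, in the units of the state.
- r.sense(): the state, without advancing time (a new reading comes with each control period).
- r.capture(name): name is "scene" or "top" or "wrist"; returns a dict with "img" (420x560x3 uint8, red, green, blue), "camera_matrix" (3x3 intrinsics, pixels), "rvec" (rotation vector, rad) and "tvec" (3), from world to camera coordinates, as OpenCV has them; the wrist camera has in their place "hand_eye" (4x4, takes a point from camera to tool coordinates, whose origin is the TCP and whose axes are the flange's). Camera axes: x right, y down, z forward; pixel columns grow to the right and rows downward; lengths in m; the calibration is good to about 2 mm. A picture is of the moment at which its call begins: read the wrist's pose just before it. There is no depth.
- r.finish_job(): hands the job in; it is judged then, once.
The state is a dict: "time_s": time; "joints": joint angles; "joint_velocities": joint speeds; "effort": joint torques, N m; "tcp_pos": TCP position; "ee_rot": TCP orientation; "wrist_force": force on the tool from outside, world axes, zero at the start; "moment": the same for the moment, N m; "gripper_width": opening from 0.0 (shut) to 1.0 (fully open); "gripper_force": force on a finger pad.
Only numpy, scipy, OpenCV 4.12 (cv2) and the standard library are available. Lean on these libraries where they do the work, as an engineer would, in place of code of your own. Each camera call takes 0.05 s, during which the arm holds its last target. There are 200 camera calls.

### The job

On the steel prep table, push the wooden rice-cake mould gently along the channel of its stand until it is fully home against the sprung depth stop. Then push the toggle clamp's handle down past its dead point, without forcing it, so that the pad stays clamped on the mould by itself; leave the mould home, let go of everything, and do not disturb the bowl, cup and brush round the stand.

Things in the scene. Friction and masses are not known exactly. Their poses are not given: they have to be found in the camera images.
- stand: Aluminium plate 265 x 205 x 10 mm screwed to the table, with two white guide rails (channel 68 mm wide, 22 mm high above the plate, x = -90 to +70 mm). Origin on the table under the middle of the channel, below where the clamp's pad comes down. x = direction in which the mould is pushed in; y = across, towards the clamp; z up. The plate covers x -130 to +135, y -60 to +145 mm.
- mould: Loose wooden mould, about 0.32 kg: block 130 (x) x 64 (y) x 32 mm (z) with two round cavities on top and a paddle handle 26 mm wide, 20 mm high that sticks out 50 mm at its -x end. It lies in the channel mouth, 2 mm play each side, its x along the stand's x, 35 to 85 mm short of home. Origin: centre of the block's underside, 10 mm above the table.
- mould_end (a point): Middle of the end face of the mould's paddle handle, the face to push on, towards stand +x (26 mm wide, 20 mm high, faces stand -x; 115 mm from the mould's origin, 26 mm above the table). Sliding takes about 2 to 4 N.
- depth_stop: Depth stop at the channel's +x end: fixed bracket (origin that of the stand, block 122 mm along x) with a sliding stop, steel face on rubber, brass plunger. How far it is set out differs by 20 mm and is not measured: at home the mould's origin is at stand x -10 to +10 mm. The face gives about 1 mm per 2.5 N, up to 8 mm. More than 20 N on it is too much.
- plunger (a joint): Spring plunger in the face of the depth stop: 0 out, grows (m) as the mould presses it in, 0.004 when the mould is home against the face; its spring is weak (about 0.6 N) and does not push the mould back out.
- clamp: Steel toggle clamp standing on the stand beside the channel, with handle, arm and pad. Its origin is that of the stand. Its moving plane is the stand's y-z plane (at stand x = 0). Pressing on it with more than 25 N is too much.
- clamp_handle (a joint): Angle of the handle's hub, rad: 0 open (handle 1.25 above level, to stand +y), grows as the handle swings down to stand +y; 1.05 dead point; 1.2 end stop (handle 0.05 above level). The arm comes down with it; the pad meets the mould at about 0.55, then it resists with up to about 9 N at the grip until the dead point; past it, it snaps to the end stop. Let go before, it springs back.
- handle_pivot (a point): Pivot of the clamp's handle: 124 mm along stand y from the stand's origin, 82 mm above the table; the axis runs along stand x.
- handle_grip (a point): Point on the middle line of the handle's black rubber grip (round bar 18 mm thick, 45 to 107 mm from the pivot), 80 mm from the pivot. Push on its upper side, which faces stand -y when open and up when closed. The lever is a little springy: the grip gives about 1 mm per 2.5 N when the mechanism is held up, as at its end stop.
- clamp_pad: Black rubber pad, 18 x 18 x 12 mm, sprung, on the spindle of the clamp's arm; origin at the middle of its pressing face. The closed clamp presses it on the middle of the mould with about 33 N.
- bowl: Bystander: loose stainless bowl, 170 mm across, 65 mm high, beyond the depth stop.
- cup: Bystander: small aluminium cup, 60 mm across, 40 mm high, on the clamp's side near the handle.
- brush: Bystander: pastry brush, lying beside the stand on the clamp's side.
Not all that is in view belongs to the job. There is more than one size of the mould; the one meant has the size given above.

How it is judged (in metres and radians):
On the way, in this order (a step that is already met when the one before it is completed fails the run):
1. the mould is pushed home: the plunger of the depth stop is pressed in, with the clamp still open (value of joint plunger above 0.0025 m and value of joint clamp_handle below 0.5 rad), for 0.2 s.
2. the clamp handle is past its dead point and the pad presses on the mould (value of joint clamp_handle above 1.1 rad and contact force between clamp_pad and mould above 10 N), for 0.2 s.
At the end, for the whole second after the job is handed in: The mould is home (plunger pressed in more than 2.5 of its 4 mm) and at rest, the clamp handle is at rest past its dead point (joint above 1.1 rad) and the pad presses on the mould with more than 10 N (all of step 2 and value of joint plunger above 0.0025 m and velocity of joint clamp_handle below 0.05 rad/s and linear speed of mould below 0.02 m/s); the robot touches nothing.
It fails at once if the mould is pushed against the depth stop with more than 20 N (contact force between mould and depth_stop above 20 N).
It fails at once if the robot presses on the clamp with more than 25 N (contact force between any of the fingers, the arm and clamp above 25 N).
It fails at once if the mould is tipped up by more than 0.15 rad (angle between mould's own z axis and vertical above 0.15 rad).
It fails at once if the bowl, cup or brush is moved by more than 30 mm (distance of any of bowl, cup, brush from where it was at the start of the episode above 0.03 m).
It also fails if it takes over 56 s, if anything falls off the work surface, if the arm or the gripper's body presses on something with over 40 N, if the wrist force passes 120 N, or if a joint passes its speed limit or range.

## Working session

There is one attempt and no reset: what is moved stays moved. The work goes in short steps, Python scripts to look and compute and a tool call to move; the robot and the scene stay as the last step left them, time stands still between calls to the robot, and variables do not carry over. Pictures are saved under pics/ and viewed, at most 10 in all, crops included, and the job is handed in when it is done.

Besides the shell and the picture viewer there is one more tool, called after ">>>" in YAML: its name, and indented under it one key for each argument. move_arm: Moves the arm, as the interface text tells. Its arguments: {"type":"object","properties":{"series":{"type":"array"}},"required":["series"]}

```bash
mkdir -p pics; ls
python3 - <<'E'
from station import r
import cv2,pickle
s=r.sense();print(s)
d={}
for n in ("scene","top"):
    c=r.capture(n);d[n]=c
    cv2.imwrite(f"pics/{n}0.png",c["img"][:,:,::-1]);print(n,c["camera_matrix"],c["rvec"],c["tvec"])
pickle.dump(d,open("cap0.pkl","wb"))
E
```

```text
pics
{'time_s': 0.0, 'joints': array([-4.86085058e+01,  2.20917562e+01,  3.79944518e-01, -2.87015213e-02,
       -6.84105881e+01, -1.48172117e+01]), 'joint_velocities': array([ 0.05731833, -0.07869782,  0.04197223,  0.08445301,  0.01177451,
       -0.09370455]), 'effort': array([ 2.27849465e-03, -3.90671146e+01,  1.87404603e+01,  4.21973214e+00,
        1.10181549e-02, -1.63366403e-04]), 'tcp_pos': array([ 0.27938092, -0.5584736 ,  0.24645093]), 'ee_rot': array([[-8.94437739e-01, -4.47191236e-01, -1.06303806e-03],
       [-4.47192489e-01,  8.94435703e-01,  1.91060590e-03],
       [ 9.64129799e-05,  2.18430065e-03, -9.99997610e-01]]), 'wrist_force': array([-0.1055226 ,  0.50821924, -0.43847547]), 'moment': array([-0.00287745,  0.00498965,  0.01302778]), 'gripper_force': 0.0, 'gripper_width': 1.0040710522037881}
scene [[542.40577118   0.         268.7845201 ]
 [  0.         542.40577118 207.30717414]
 [  0.           0.           1.        ]] [ 1.15128746  2.50304203 -0.79610119] [ 0.32967055 -0.18117532  1.65060087]
top [[534.7748226    0.         276.13793045]
 [  0.         534.7748226  207.71062635]
 [  0.           0.           1.        ]] [ 2.13191267 -2.19666035  0.08264735] [-0.01161114  0.43989907  1.42513247]
```

View pics/scene0.png

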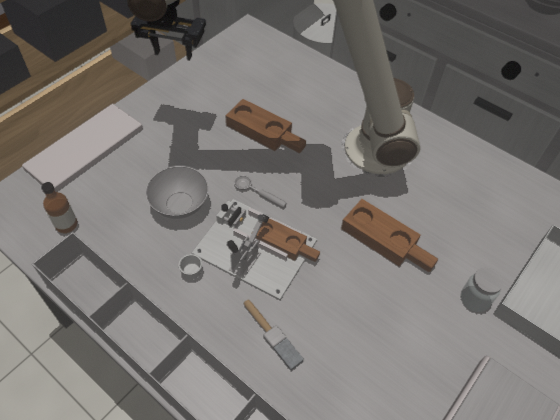

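View pics/top0.png

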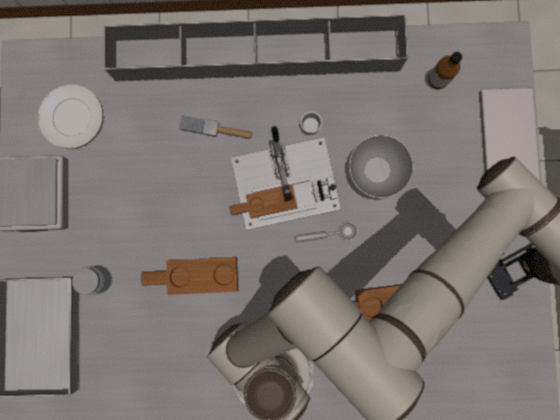

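Candidates for the mould: in the stand at top (272,202), a larger loose one at (200,276), and another at (375,300) under the arm. The small one lying in the channel of the stand matches the description. I'll check it in a close crop.

Run:
```python
import pickle,cv2,numpy as np
d=pickle.load(open("cap0.pkl","rb"))
a=d["top"]["img"][115:235,220:350,::-1]
b=d["scene"]["img"][190:300,180:330,::-1]
a=cv2.resize(a,None,fx=5,fy=5,interpolation=cv2.INTER_CUBIC)
cv2.imwrite("pics/topcrop.png",a)
cv2.imwrite("pics/scenecrop.png",cv2.resize(b,None,fx=5,fy=5,interpolation=cv2.INTER_CUBIC))
```

```text
(no output)
```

View pics/topcrop.png

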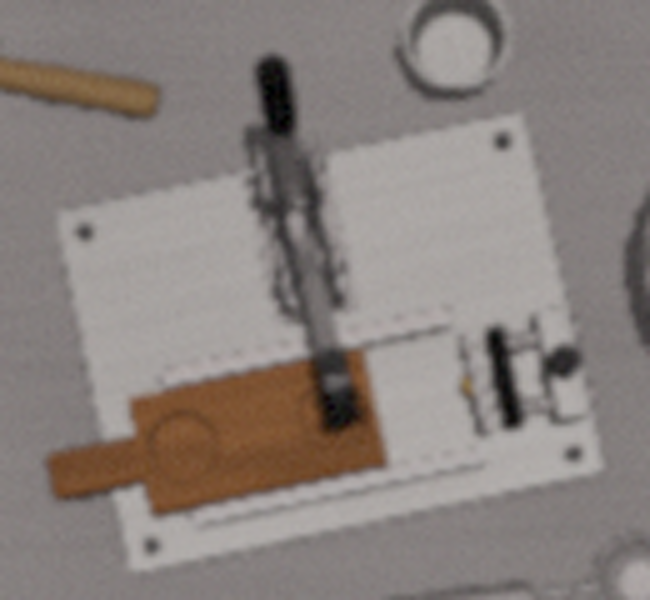

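View pics/scenecrop.png

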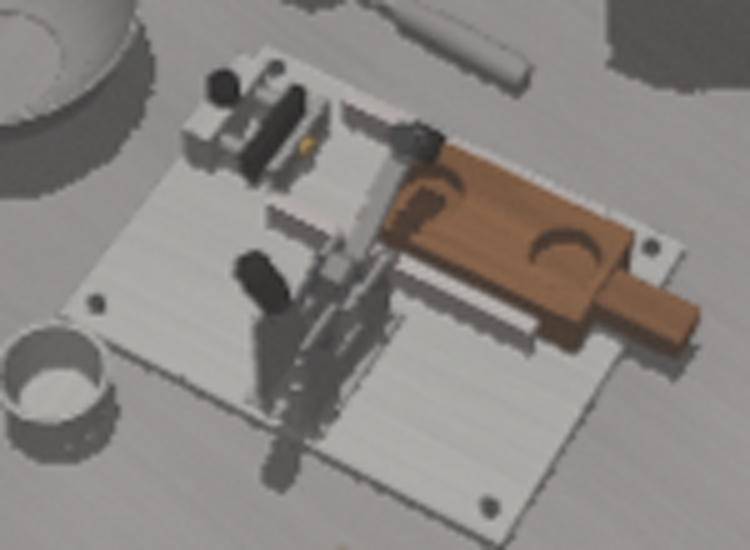

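The crops show the small two-cavity mould in the channel, with its paddle end at about top px (231,211). The clamp is open with its grip at about top px (275,132), and the brass plunger is at (313,192). This is the right mould. Next I fit the stand pose from the plate corners in both views.

```bash
cat > geo.py <<'E'
import pickle,cv2,numpy as np
from scipy.optimize import least_squares
d=pickle.load(open("cap0.pkl","rb"))
def proj(n,P): 
    c=d[n];return cv2.projectPoints(np.asarray(P,float),c["rvec"],c["tvec"],c["camera_matrix"],None)[0][:,0]
def full(n,p):
    p=np.asarray(p,float);return p/5-0.4+np.array([220,115] if n=="top" else [180,190])
def st(q,P):
    P=np.asarray(P,float);c,s=np.cos(q[2]),np.sin(q[2])
    return np.c_[q[0]+c*P[:,0]-s*P[:,1],q[1]+s*P[:,0]+c*P[:,1],P[:,2]]
C=np.array([[-.13,.145,.01],[.135,.145,.01],[.135,-.06,.01],[-.13,-.06,.01]])
T=full("top",[[60,212],[522,115],[600,465],[133,570]]);S=full("scene",[[500,545],[60,315],[265,48],[685,248]])
f=lambda q:np.r_[proj("top",st(q,C))-T,proj("scene",st(q,C))-S].ravel()
b=[least_squares(f,[.6,0,y]) for y in (-2,-1,0,1,2,3)]
b=min(b,key=lambda o:o.cost);q=b.x
E
python3 - <<'E'
from geo import *
print(q,np.degrees(q[2]),b.fun.reshape(-1,2).round(1).tolist())
# mould x: fit
M=np.array([[-.115,.013,.036],[-.115,-.013,.036],[-.065,.032,.042],[-.065,-.032,.042],[.065,.032,.042],[.065,-.032,.042]])
mt=full("top",[[48,458],[58,500],[132,400],[155,515],[365,348],[385,465]])
g=lambda u:(proj("top",st(q,M+[u[0],u[1],0]))-mt).ravel()
o=least_squares(g,[-.06,0]);print(o.x,o.fun.round(1))
for nm,p in dict(end=[o.x[0]-.115,0,.026],pre=[o.x[0]-.165,0,.026],pivot=[0,.124,.082],grip=[0,.124+.08*np.cos(1.25),.082+.08*np.sin(1.25)]).items():
    w=st(q,[p]);print(nm,w.round(4),proj("top",w).round(1),proj("scene",w).round(1))
E
```

```text
[ 0.46775851 -0.0550058  -1.38783985] -79.51736598417993 [[-1.9, -0.8], [-0.3, -1.7], [0.7, 0.7], [-1.3, 0.3], [-0.2, -0.1], [-1.0, -0.7], [-0.2, -1.6], [0.3, -1.1]]
[-0.04280176 -0.00440873] [-0.4 -0.6 -0.5  0.4 -0.6 -0.1 -0.3  0.3  0.3  0.   1.5 -0.1]
end [[0.439  0.1002 0.026 ]] [[229.8 209.1]] [[316.6 256.3]]
pre [[0.43   0.1493 0.026 ]] [[211.7 213. ]] [[334.1 264.9]]
pivot [[ 0.5897 -0.0324  0.082 ]] [[277.  148.2]] [[238.2 254.3]]
grip [[ 0.6145 -0.0279  0.1579]] [[274.3 132.2]] [[231.5 245.5]]
```

```bash
cat >> geo.py <<'E'
M=np.array([[-.115,.013,.036],[-.115,-.013,.036],[-.065,.032,.042],[-.065,-.032,.042],[.065,.032,.042],[.065,-.032,.042]])
mt=full("top",[[48,458],[58,500],[132,400],[155,515],[365,348],[385,465]])
MS=M[[0,1,2,3]];ms=full("scene",[[683,345],[698,308],[572,328],[632,235]])
def F(u):
    return np.r_[f(u[:3]),(proj("top",st(u,M+[u[3],0,0]))-mt).ravel(),(proj("scene",st(u,MS+[u[3],0,0]))-ms).ravel()]
o=least_squares(F,[*q,-.04],loss="soft_l1");q=o.x[:3];mx=o.x[3]
def tostand(w): 
    c,s=np.cos(q[2]),np.sin(q[2]);a,b_=w[0]-q[0],w[1]-q[1];return np.array([c*a+s*b_,-s*a+c*b_,w[2]])
E
python3 - <<'E'
from geo import *
print(q,np.degrees(q[2]),mx,F(o.x).reshape(-1,2).round(1).tolist())
def tri(a,b_):
    P=[d[n]["camera_matrix"]@np.c_[cv2.Rodrigues(d[n]["rvec"])[0],d[n]["tvec"]] for n in("top","scene")]
    X=cv2.triangulatePoints(*P,full("top",[a]).T,full("scene",[b_]).T)[:,0];return X[:3]/X[3]
for nm,a,b_ in (("pad",(340,405),(425,142)),("griptip",(271,66),(247,268)),("plunger",(466,385),(307,146))):
    print(nm,tostand(tri(a,b_)).round(4))
from station import r
s=r.sense();R=s["ee_rot"];p=s["tcp_pos"]
w=st(q,[[mx-.115-.05,0,.15]])[0];print("pre",w,"tool shift mm",(R.T@(w-p)*1000).round(1))
c,sn=np.cos(q[2]),np.sin(q[2]);Rt=np.array([[c,sn,0],[sn,-c,0],[0,0,-1]])
print("rotvec",cv2.Rodrigues(R.T@Rt)[0].ravel())
E
```

```text
[ 0.4665243  -0.05533847 -1.38589451] -79.40590601250169 -0.04360170337307112 [[-1.9, -0.3], [-0.2, -1.4], [0.8, 1.1], [-1.1, 0.9], [0.2, -0.5], [-0.7, -1.0], [-0.1, -1.9], [0.5, -1.6], [-0.9, -1.6], [-0.9, -0.5], [-1.1, -1.1], [-0.7, -0.8], [-0.2, -1.1], [1.0, -1.2], [-1.1, -0.8], [0.5, -1.0], [0.4, -1.6], [-0.0, -1.3]]
pad [-0.     -0.0025  0.0788]
griptip [0.0013 0.1572 0.1761]
plunger [ 0.0706 -0.0002  0.026 ]
pre [0.42817287 0.14970747 0.15      ] tool shift mm [-449.8  566.7   97.6]
rotvec [ 1.75311193e-03  1.17217064e-03 -1.29203056e+00]
```

>>> move_arm:
  series:
    - {"grip": 0, "xyz": [-450, 567, 0], "angular": [0, 0, -1.292]}
    - {"grip": 0, "xyz": [-450, 567, 0], "angular": [0, 0, -1.292]}
    - {"grip": 0, "xyz": [-450, 567, 0], "angular": [0, 0, -1.292]}
    - {"grip": 0, "xyz": [-450, 567, 0], "angular": [0, 0, -1.292]}
    - {"grip": 0, "xyz": [-450, 567, 0], "angular": [0, 0, -1.292]}
    - {"grip": 0, "xyz": [-450, 567, 0], "angular": [0, 0, -1.292]}
    - {"grip": 0, "xyz": [-450, 567, 0], "angular": [0, 0, -1.292]}
    - {"grip": 0, "xyz": [-450, 567, 0], "angular": [0, 0, -1.292]}
    - {"grip": 0, "xyz": [-450, 567, 0], "angular": [0, 0, -1.292]}
    - {"grip": 0, "xyz": [-450, 567, 0], "angular": [0, 0, -1.292]}

```text
time_s: 1.1
tcp_pos: [0.382, -0.0677, 0.2476]
ee_rot: [[0.186, -0.983, 0.001], [-0.983, -0.186, 0.0], [-0.0, -0.001, -1.0]]
wrist_force: [1.7, -0.6, 0.2]
gripper_width: 0.171
gripper_force: 0.0
```

```bash
cat > goal.py <<'E'
from geo import *
from station import r
c,sn=np.cos(q[2]),np.sin(q[2]);Rt=np.array([[c,sn,0],[sn,-c,0],[0,0,-1]])
def rep(target=None):
    s=r.sense();R=s["ee_rot"];p=s["tcp_pos"]
    print("t",s["time_s"],"tcp",p.round(4),"stand",(tostand(p)*1000).round(1),"F",s["wrist_force"].round(1),"grip",s["gripper_width"])
    print("Fstand",(Rt.T@s["wrist_force"]).round(1))
    if target is not None:
        print("shift",(R.T@(st(q,[target])[0]-p)*1000).round(1),"rot",cv2.Rodrigues(R.T@Rt)[0].ravel().round(3))
E
python3 -c "
from goal import *
rep([mx-.165,0,.15])"
```

```text
t 1.1 tcp [ 0.382  -0.0677  0.2476] stand [ -3.4 -85.3 247.6] F [ 1.7 -0.6  0.2] grip 0.17140765212341613
Fstand [ 0.9 -1.5 -0.2]
shift [-205.   -85.6   97.7] rot [-0.001  0.     0.002]
```

>>> move_arm:
  series:
    - {"grip": 0, "xyz": [-205, -86, 60], "angular": [0, 0, 0]}
    - {"grip": 0, "xyz": [-205, -86, 60], "angular": [0, 0, 0]}
    - {"grip": 0, "xyz": [-205, -86, 60], "angular": [0, 0, 0]}
    - {"grip": 0, "xyz": [-205, -86, 60], "angular": [0, 0, 0]}
    - {"grip": 0, "xyz": [-205, -86, 60], "angular": [0, 0, 0]}
    - {"grip": 0, "xyz": [-205, -86, 60], "angular": [0, 0, 0]}
    - {"grip": 0, "xyz": [-205, -86, 60], "angular": [0, 0, 0]}

```text
time_s: 1.8
tcp_pos: [0.4287, 0.1479, 0.1869]
ee_rot: [[0.185, -0.983, -0.002], [-0.983, -0.185, -0.001], [0.001, 0.002, -1.0]]
wrist_force: [-0.2, -0.3, -0.8]
gripper_width: 0.003
gripper_force: 0.0
```

```bash
python3 -c "
from goal import *
rep([mx-.165,0,.043])
w=r.capture('wrist');cv2.imwrite('pics/w1.png',w['img'][:,:,::-1]);print(w['hand_eye'],w['camera_matrix'])
pickle.dump((r.sense(),w),open('w1.pkl','wb'))"
```

```text
t 1.8 tcp [0.4287 0.1479 0.1869] stand [-2.067e+02  2.000e-01  1.869e+02] F [-0.2 -0.3 -0.8] grip 0.003127605973241338
Fstand [0.3 0.2 0.8]
shift [ -2.   -0.  143.9] rot [ 0.002 -0.001  0.001]
[[-1.77386270e-03 -9.64318698e-01 -2.64738176e-01  7.21331424e-02]
 [ 9.99998427e-01 -1.71395728e-03 -4.57277654e-04 -1.00479644e-03]
 [-1.27885333e-05 -2.64738571e-01  9.64320221e-01 -1.37369847e-01]
 [ 0.00000000e+00  0.00000000e+00  0.00000000e+00  1.00000000e+00]] [[362.46017916   0.         280.26138983]
 [  0.         362.46017916 203.65230056]
 [  0.           0.           1.        ]]
```

View pics/w1.png

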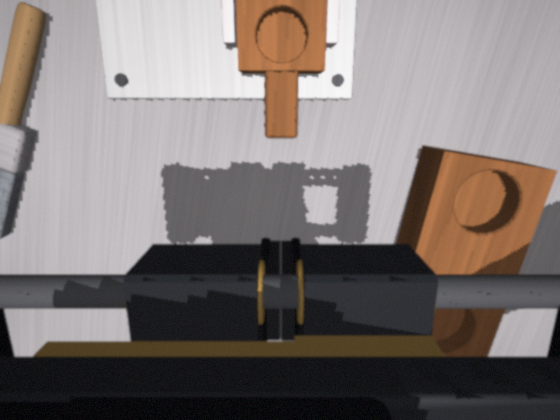

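```bash
cat > wr.py <<'E'
from goal import *
def ray(px,z,s,w):
    K=w["camera_matrix"];H=w["hand_eye"];v=np.linalg.inv(K)@[*px,1]
    o_=s["tcp_pos"]+s["ee_rot"]@H[:3,3];dv=s["ee_rot"]@H[:3,:3]@v
    return tostand(o_+dv*(z-o_[2])/dv[2])*1000
E
python3 -c "
from wr import *
s,w=pickle.load(open('w1.pkl','rb'))
for n,p,z in (('endL',(266,137),.036),('endR',(297,137),.036),('blkL',(238,70),.042),('blkR',(325,72),.042),('plL',(108,97),.01),('plR',(351,100),.01),('railL',(222,45),.032),('railR',(337,45),.032)): print(n,ray(p,z,s,w).round(1))
print(mx)"
```

```text
endL [-158.8   12.2   36. ]
endR [-158.8  -12.2   36. ]
blkL [-109.6   32.    42. ]
blkR [-111.1  -32.    42. ]
plL [-127.9  144.3   10. ]
plR [-130.6  -58.1   10. ]
railL [-91.2  44.4  32. ]
railR [-91.3 -41.5  32. ]
-0.04360170337307112
```

The wrist view shows the paddle end at px (281,137), stand (-159, 0) mm. It agrees with the fit to within 1–2 mm, so I descend behind it and push.

>>> move_arm:
  series:
    - {"grip": 0, "xyz": [-2, 0, 50], "angular": [0, 0, 0]}
    - {"grip": 0, "xyz": [-2, 0, 90], "angular": [0, 0, 0]}
    - {"grip": 0, "xyz": [-2, 0, 125], "angular": [0, 0, 0]}
    - {"grip": 0, "xyz": [-2, 0, 143], "angular": [0, 0, 0]}
    - {"grip": 0, "xyz": [10, 0, 143], "angular": [0, 0, 0]}
    - {"grip": 0, "xyz": [20, 0, 143], "angular": [0, 0, 0]}
    - {"grip": 0, "xyz": [28, 0, 143], "angular": [0, 0, 0]}
    - {"grip": 0, "xyz": [32, 0, 143], "angular": [0, 0, 0]}
    - {"grip": 0, "xyz": [34, 0, 143], "angular": [0, 0, 0]}
    - {"grip": 0, "xyz": [36, 0, 143], "angular": [0, 0, 0]}

```text
time_s: 2.85
tcp_pos: [0.4366, 0.1126, 0.0454]
ee_rot: [[0.184, -0.983, 0.002], [-0.983, -0.184, 0.002], [-0.001, -0.003, -1.0]]
wrist_force: [-0.4, 3.4, 2.7]
gripper_width: 0.005
gripper_force: 1.7
```

```bash
python3 -c "
from goal import *
rep()"
```

```text
t 2.85 tcp [0.4366 0.1126 0.0454] stand [-170.6    1.5   45.4] F [-0.4  3.4  2.7] grip 0.0052889052961155375
Fstand [-3.4 -0.2 -2.7]
```

>>> move_arm:
  series:
    - {"grip": 0, "xyz": [3, 0, 0], "angular": [0, 0, 0]}
    - {"grip": 0, "xyz": [6, 0, 0], "angular": [0, 0, 0]}
    - {"grip": 0, "xyz": [9, 0, 0], "angular": [0, 0, 0]}
    - {"grip": 0, "xyz": [12, 0, 0], "angular": [0, 0, 0]}
    - {"grip": 0, "xyz": [15, 0, 0], "angular": [0, 0, 0]}
    - {"grip": 0, "xyz": [18, 0, 0], "angular": [0, 0, 0]}
    - {"grip": 0, "xyz": [21, 0, 0], "angular": [0, 0, 0]}
    - {"grip": 0, "xyz": [24, 0, 0], "angular": [0, 0, 0]}
    - {"grip": 0, "xyz": [26, 0, 0], "angular": [0, 0, 0]}
    - {"grip": 0, "xyz": [28, 0, 0], "angular": [0, 0, 0]}

```text
time_s: 3.85
tcp_pos: [0.441, 0.0846, 0.0445]
ee_rot: [[0.184, -0.983, -0.0], [-0.983, -0.184, -0.0], [0.0, 0.0, -1.0]]
wrist_force: [-1.5, 4.0, 3.5]
gripper_width: 0.004
gripper_force: 1.9
```

```bash
python3 -c "
from goal import *
rep()"
```

```text
t 3.85 tcp [0.441  0.0846 0.0445] stand [-142.2    0.6   44.5] F [-1.5  4.   3.5] grip 0.00438066206388097
Fstand [-4.2  0.8 -3.5]
```

>>> move_arm:
  series:
    - {"grip": 0, "xyz": [2, 0, 0], "angular": [0, 0, 0]}
    - {"grip": 0, "xyz": [4, 0, 0], "angular": [0, 0, 0]}
    - {"grip": 0, "xyz": [5, 0, 0], "angular": [0, 0, 0]}
    - {"grip": 0, "xyz": [6, 0, 0], "angular": [0, 0, 0]}
    - {"grip": 0, "xyz": [7, 0, 0], "angular": [0, 0, 0]}

```text
time_s: 4.35
tcp_pos: [0.4422, 0.0778, 0.0445]
ee_rot: [[0.184, -0.983, -0.0], [-0.983, -0.184, -0.0], [0.0, 0.0, -1.0]]
wrist_force: [-0.9, 4.2, 3.6]
gripper_width: 0.008
gripper_force: 1.9
```

>>> move_arm:
  series:
    - {"grip": 0, "xyz": [1, 0, 0], "angular": [0, 0, 0]}
    - {"grip": 0, "xyz": [2, 0, 0], "angular": [0, 0, 0]}
    - {"grip": 0, "xyz": [3, 0, 0], "angular": [0, 0, 0]}

```text
time_s: 4.65
tcp_pos: [0.4428, 0.0749, 0.0445]
ee_rot: [[0.184, -0.983, -0.0], [-0.983, -0.184, -0.0], [-0.0, 0.0, -1.0]]
wrist_force: [-0.7, 3.5, 2.9]
gripper_width: 0.008
gripper_force: 1.8
```

>>> move_arm:
  series:
    - {"grip": 0, "xyz": [1, 0, 0], "angular": [0, 0, 0]}
    - {"grip": 0, "xyz": [2, 0, 0], "angular": [0, 0, 0]}
    - {"grip": 0, "xyz": [3, 0, 0], "angular": [0, 0, 0]}

```text
time_s: 4.95
tcp_pos: [0.4433, 0.0719, 0.0445]
ee_rot: [[0.184, -0.983, -0.0], [-0.983, -0.184, -0.0], [0.0, 0.0, -1.0]]
wrist_force: [-1.4, 3.5, 2.0]
gripper_width: 0.005
gripper_force: 1.8
```

>>> move_arm:
  series:
    - {"grip": 0, "xyz": [1, 0, 0], "angular": [0, 0, 0]}
    - {"grip": 0, "xyz": [2, 0, 0], "angular": [0, 0, 0]}
    - {"grip": 0, "xyz": [3, 0, 0], "angular": [0, 0, 0]}

```text
time_s: 5.25
tcp_pos: [0.4439, 0.0689, 0.0445]
ee_rot: [[0.184, -0.983, -0.0], [-0.983, -0.184, -0.0], [0.0, 0.0, -1.0]]
wrist_force: [-0.4, 3.2, 3.1]
gripper_width: 0.002
gripper_force: 1.7
```

>>> move_arm:
  series:
    - {"grip": 0, "xyz": [1, 0, 0], "angular": [0, 0, 0]}
    - {"grip": 0, "xyz": [2, 0, 0], "angular": [0, 0, 0]}

```text
time_s: 5.45
tcp_pos: [0.4443, 0.067, 0.0445]
ee_rot: [[0.184, -0.983, -0.0], [-0.983, -0.184, -0.0], [0.0, 0.0, -1.0]]
wrist_force: [-0.9, 3.6, 2.1]
gripper_width: 0.006
gripper_force: 1.7
```

>>> move_arm:
  series:
    - {"grip": 0, "xyz": [1, 0, 0], "angular": [0, 0, 0]}
    - {"grip": 0, "xyz": [2, 0, 0], "angular": [0, 0, 0]}

```text
time_s: 5.65
tcp_pos: [0.4447, 0.065, 0.0445]
ee_rot: [[0.184, -0.983, -0.0], [-0.983, -0.184, 0.0], [-0.0, 0.0, -1.0]]
wrist_force: [-0.7, 3.1, 2.1]
gripper_width: 0.002
gripper_force: 1.8
```

>>> move_arm:
  series:
    - {"grip": 0, "xyz": [1, 0, 0], "angular": [0, 0, 0]}
    - {"grip": 0, "xyz": [2, 0, 0], "angular": [0, 0, 0]}

```text
time_s: 5.85
tcp_pos: [0.445, 0.0631, 0.0445]
ee_rot: [[0.184, -0.983, -0.0], [-0.983, -0.184, -0.0], [-0.0, 0.0, -1.0]]
wrist_force: [-1.0, 4.0, 1.8]
gripper_width: 0.009
gripper_force: 1.9
```

>>> move_arm:
  series:
    - {"grip": 0, "xyz": [1, 0, 0], "angular": [0, 0, 0]}
    - {"grip": 0, "xyz": [2, 0, 0], "angular": [0, 0, 0]}

```text
time_s: 6.05
tcp_pos: [0.4454, 0.0612, 0.0445]
ee_rot: [[0.184, -0.983, 0.0], [-0.983, -0.184, 0.0], [-0.0, -0.0, -1.0]]
wrist_force: [-0.8, 5.2, 1.9]
gripper_width: 0.005
gripper_force: 2.3
```

>>> move_arm:
  series:
    - {"grip": 0, "xyz": [1, 0, 0], "angular": [0, 0, 0]}
    - {"grip": 0, "xyz": [2, 0, 0], "angular": [0, 0, 0]}

```text
time_s: 6.25
tcp_pos: [0.4459, 0.0597, 0.0446]
ee_rot: [[0.184, -0.983, 0.001], [-0.983, -0.184, 0.001], [-0.001, -0.001, -1.0]]
wrist_force: [-2.9, 8.4, 1.4]
gripper_width: 0.003
gripper_force: 4.2
```

>>> move_arm:
  series:
    - {"grip": 0, "xyz": [1, 0, 0], "angular": [0, 0, 0]}
    - {"grip": 0, "xyz": [1, 0, 0], "angular": [0, 0, 0]}
    - {"grip": 0, "xyz": [1, 0, 0], "angular": [0, 0, 0]}

```text
time_s: 6.55
tcp_pos: [0.4462, 0.059, 0.0446]
ee_rot: [[0.184, -0.983, 0.001], [-0.983, -0.184, 0.001], [-0.001, -0.001, -1.0]]
wrist_force: [-1.6, 8.9, 1.6]
gripper_width: 0.004
gripper_force: 4.0
```

>>> move_arm:
  series:
    - {"grip": 0, "xyz": [-3, 0, 0], "angular": [0, 0, 0]}
    - {"grip": 0, "xyz": [-10, 0, 0], "angular": [0, 0, 0]}
    - {"grip": 0, "xyz": [-35, 0, 0], "angular": [0, 0, 0]}
    - {"grip": 0, "xyz": [-60, 0, -40], "angular": [0, 0, 0]}
    - {"grip": 0, "xyz": [-60, 0, -90], "angular": [0, 0, 0]}
    - {"grip": 0, "xyz": [-60, 0, -140], "angular": [0, 0, 0]}
    - {"grip": 0, "xyz": [-60, 0, -190], "angular": [0, 0, 0]}
    - {"grip": 0, "xyz": [-60, 0, -210], "angular": [0, 0, 0]}
    - {"grip": 0, "xyz": [-60, 0, -210], "angular": [0, 0, 0]}

```text
time_s: 7.45
tcp_pos: [0.436, 0.1177, 0.2579]
ee_rot: [[0.184, -0.983, 0.006], [-0.983, -0.184, 0.003], [-0.002, -0.007, -1.0]]
wrist_force: [-0.6, 0.1, -0.0]
gripper_width: 0.006
gripper_force: 0.0
```

```bash
python3 -c "
from goal import *
rep()
s=r.sense();w=r.capture('wrist');pickle.dump((s,w),open('w2.pkl','wb'))
t=r.capture('top')['img'][115:235,220:350,::-1]
a=cv2.resize(w['img'][0:300,60:460,::-1],(400,300));b=cv2.resize(t,(390,360),interpolation=cv2.INTER_CUBIC)[:300]
cv2.imwrite('pics/m2.png',np.hstack([a,b]))"
```

```text
t 7.45 tcp [0.436  0.1177 0.2579] stand [-175.7    1.8  257.9] F [-0.6  0.1 -0. ] grip 0.006286452714618086
Fstand [-0.2  0.6  0. ]
```

View pics/m2.png

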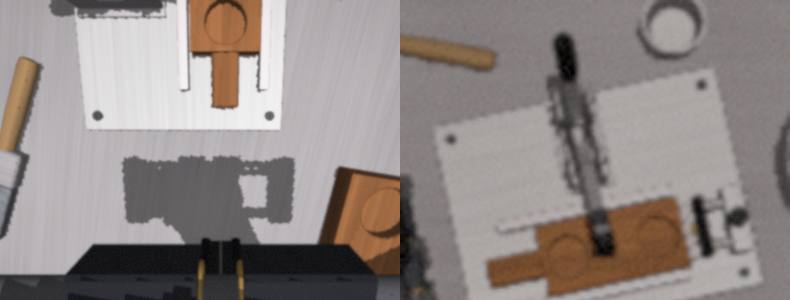

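```bash
python3 -c "
from wr import *
s,w=pickle.load(open('w2.pkl','rb'))
for n,p,z in (('end',(285.5,107.5),.036),('blk',(286,53),.042),('plL',(146,129),.01),('plR',(341,129),.01)): print(n,ray(p,z,s,w).round(1))
t=r.capture('top');i=cv2.resize(t['img'][170:220,280:350,::-1],None,fx=5,fy=5,interpolation=cv2.INTER_CUBIC)
t2=r.capture('scene');j=cv2.resize(t2['img'][195:265,210:300,::-1],None,fx=5,fy=5,interpolation=cv2.INTER_CUBIC)
i=cv2.copyMakeBorder(i,0,100,0,0,0);cv2.imwrite('pics/m3.png',np.hstack([i,j]))"
```

```text
end [-107.1   -0.8   36. ]
blk [-59.3  -1.1  42. ]
plL [-128.9  144.8   10. ]
plR [-129.1  -58.8   10. ]
```

View pics/m3.png

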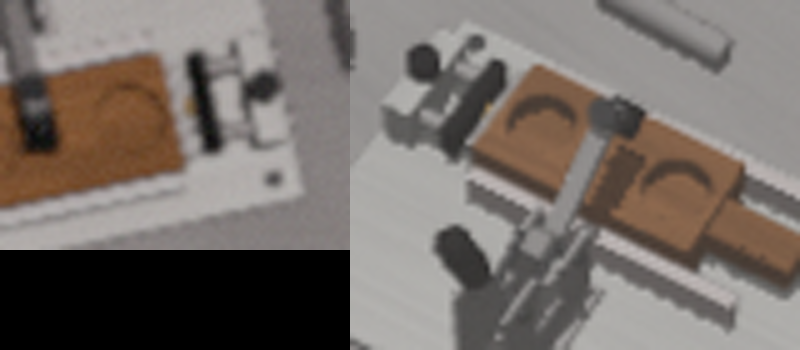

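The mould is home: its paddle end is at stand x ≈ -107, against the steel face, and the contact force rose to 9 N. Now the tool goes over to the robot side of the handle.

>>> move_arm:
  series:
    - {"grip": 0, "xyz": [176, -108, 0], "angular": [0, 0, 0]}
    - {"grip": 0, "xyz": [176, -108, 0], "angular": [0, 0, 0]}
    - {"grip": 0, "xyz": [176, -108, 0], "angular": [0, 0, 0]}
    - {"grip": 0, "xyz": [176, -108, 0], "angular": [0, 0, 0]}
    - {"grip": 0, "xyz": [176, -108, 0], "angular": [0, 0, 0]}
    - {"grip": 0, "xyz": [176, -108, 0], "angular": [0, 0, 0]}
    - {"grip": 0, "xyz": [176, -108, 0], "angular": [0, 0, 0]}

```text
time_s: 8.35
tcp_pos: [0.5724, -0.0356, 0.2531]
ee_rot: [[0.184, -0.983, -0.003], [-0.983, -0.184, -0.0], [-0.0, 0.003, -1.0]]
wrist_force: [-0.0, -0.5, 0.5]
gripper_width: 0.006
gripper_force: 0.0
```

```bash
python3 -c "
from wr import *
rep([0,.112,.193])
s=r.sense();w=r.capture('wrist');pickle.dump((s,w),open('w3.pkl','wb'))
cv2.imwrite('pics/w3.png',w['img'][:,:,::-1])"
```

```text
t 8.35 tcp [ 0.5724 -0.0356  0.2531] stand [1.000e-01 1.077e+02 2.531e+02] F [-0.  -0.5  0.5] grip 0.005594694877919814
Fstand [ 0.5  0.1 -0.5]
shift [-0.1 -4.5 60.1] rot [0.003 0.    0.   ]
```

View pics/w3.png

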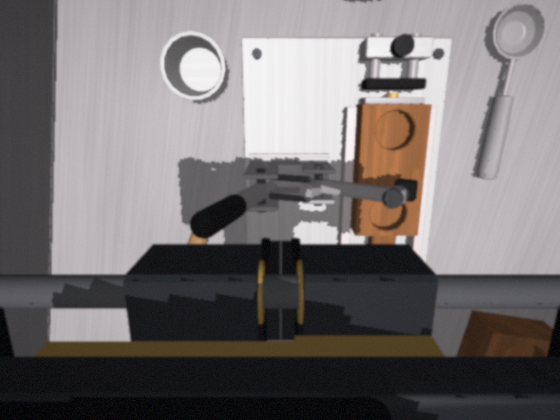

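The wrist view shows the mould's front edge touching the stop's steel face at about (393,100). The grip runs from (205,222) to (240,205), clear of the fingers. I descend beside it.

>>> move_arm:
  series:
    - {"grip": 0, "xyz": [0, 0, 30], "angular": [0, 0, 0]}
    - {"grip": 0, "xyz": [0, 0, 60], "angular": [0, 0, 0]}
    - {"grip": 0, "xyz": [0, -4, 61], "angular": [0, 0, 0]}
    - {"grip": 0, "xyz": [0, -7, 61], "angular": [0, 0, 0]}
    - {"grip": 0, "xyz": [0, -10, 61], "angular": [0, 0, 0]}
    - {"grip": 0, "xyz": [0, -12, 61], "angular": [0, 0, 0]}
    - {"grip": 0, "xyz": [0, -14, 61], "angular": [0, 0, 0]}
    - {"grip": 0, "xyz": [0, -16, 61], "angular": [0, 0, 0]}

```text
time_s: 9.2
tcp_pos: [0.5896, -0.0329, 0.1942]
ee_rot: [[0.184, -0.983, 0.001], [-0.983, -0.184, 0.0], [0.0, -0.001, -1.0]]
wrist_force: [-0.2, -1.2, -0.1]
gripper_width: 0.003
gripper_force: 0.0
```

```bash
python3 -c "
from wr import *
rep()"
```

```text
t 9.2 tcp [ 0.5896 -0.0329  0.1942] stand [  0.6 125.1 194.2] F [-0.2 -1.2 -0.1] grip 0.0032657542497154845
Fstand [1.1 0.5 0.1]
```

>>> move_arm:
  series:
    - {"grip": 0, "xyz": [0, -2, 0], "angular": [0, 0, 0]}
    - {"grip": 0, "xyz": [0, -4, 0], "angular": [0, 0, 0]}
    - {"grip": 0, "xyz": [0, -5, 0], "angular": [0, 0, 0]}
    - {"grip": 0, "xyz": [0, -5, 0], "angular": [0, 0, 0]}

```text
time_s: 9.6
tcp_pos: [0.5942, -0.0321, 0.1934]
ee_rot: [[0.184, -0.983, -0.0], [-0.983, -0.184, -0.0], [0.0, 0.0, -1.0]]
wrist_force: [0.1, -0.4, -0.2]
gripper_width: 0.0
gripper_force: 0.0
```

>>> move_arm:
  series:
    - {"grip": 0, "xyz": [0, -2, 0], "angular": [0, 0, 0]}
    - {"grip": 0, "xyz": [0, -4, 0], "angular": [0, 0, 0]}
    - {"grip": 0, "xyz": [0, -4, 0], "angular": [0, 0, 0]}

```text
time_s: 9.9
tcp_pos: [0.5983, -0.0313, 0.1935]
ee_rot: [[0.184, -0.983, 0.0], [-0.983, -0.184, -0.0], [0.0, -0.0, -1.0]]
wrist_force: [-0.2, -1.5, 0.1]
gripper_width: 0.002
gripper_force: 0.0
```

>>> move_arm:
  series:
    - {"grip": 0, "xyz": [0, -2, 0], "angular": [0, 0, 0]}
    - {"grip": 0, "xyz": [0, -4, 0], "angular": [0, 0, 0]}
    - {"grip": 0, "xyz": [0, -4, 0], "angular": [0, 0, 0]}

```text
time_s: 10.2
tcp_pos: [0.6022, -0.0305, 0.1935]
ee_rot: [[0.184, -0.983, 0.0], [-0.983, -0.184, 0.0], [0.0, -0.0, -1.0]]
wrist_force: [0.1, 0.2, 1.0]
gripper_width: 0.008
gripper_force: 0.0
```

>>> move_arm:
  series:
    - {"grip": 0, "xyz": [0, -2, 0], "angular": [0, 0, 0]}
    - {"grip": 0, "xyz": [0, -3, 0], "angular": [0, 0, 0]}
    - {"grip": 0, "xyz": [0, -3, 0], "angular": [0, 0, 0]}

```text
time_s: 10.5
tcp_pos: [0.6051, -0.03, 0.1936]
ee_rot: [[0.184, -0.983, 0.0], [-0.983, -0.184, 0.0], [0.0, -0.0, -1.0]]
wrist_force: [0.4, -0.4, 0.2]
gripper_width: 0.006
gripper_force: 0.0
```

>>> move_arm:
  series:
    - {"grip": 0, "xyz": [0, -2, 0], "angular": [0, 0, 0]}
    - {"grip": 0, "xyz": [0, -3, 0], "angular": [0, 0, 0]}
    - {"grip": 0, "xyz": [0, -3, 0], "angular": [0, 0, 0]}

```text
time_s: 10.8
tcp_pos: [0.6081, -0.0294, 0.1936]
ee_rot: [[0.184, -0.983, 0.0], [-0.983, -0.184, 0.0], [0.0, -0.0, -1.0]]
wrist_force: [-0.9, 1.2, -0.4]
gripper_width: 0.008
gripper_force: 0.0
```

```bash
python3 -c "
from wr import *
rep()
t2=r.capture('scene');j=cv2.resize(t2['img'][180:280,190:310,::-1],None,fx=5,fy=5,interpolation=cv2.INTER_CUBIC)
cv2.imwrite('pics/m4.png',j)"
```

```text
t 10.8 tcp [ 0.6081 -0.0294  0.1936] stand [  0.6 143.9 193.6] F [-0.9  1.2 -0.4] grip 0.007613002843660196
Fstand [-1.4  0.6  0.4]
```

View pics/m4.png

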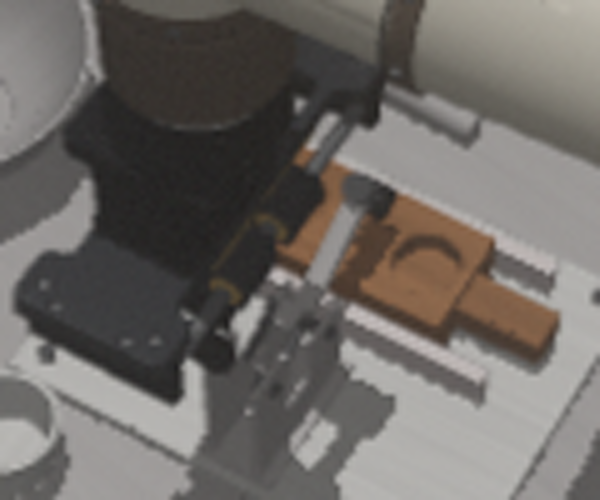

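```bash
python3 -c "
from wr import *
c=r.capture('scene')
P={'tip':[.0006,.1439,.1686],'tcp':[.0006,.1439,.1936],'behind':[.0006,.1439,.2436],'grip80':[0,.1492,.158],'grip107':[0,.1577,.1835],'grip45':[0,.138,.125],'tipx+':[.01,.1439,.1686],'tipx-':[-.01,.1439,.1686],'tipy-':[0,.129,.1686]}
for k,v in P.items(): print(k,((proj('scene',st(q,[v]))[0]-[190,180])*5).round())
"
```

```text
tip [214. 304.]
tcp [212. 275.]
behind [207. 213.]
grip80 [209. 325.]
grip107 [197. 310.]
grip45 [225. 345.]
tipx+ [196. 296.]
tipx- [233. 314.]
tipy- [232. 281.]
```

>>> move_arm:
  series:
    - {"grip": 0, "xyz": [0, -3, 3], "angular": [0, 0, 0]}
    - {"grip": 0, "xyz": [0, -6, 4.5], "angular": [0, 0, 0]}
    - {"grip": 0, "xyz": [0, -9, 6], "angular": [0, 0, 0]}
    - {"grip": 0, "xyz": [0, -12, 7.5], "angular": [0, 0, 0]}
    - {"grip": 0, "xyz": [0, -12, 7.5], "angular": [0, 0, 0]}

```text
time_s: 11.4
tcp_pos: [0.6199, -0.0272, 0.1855]
ee_rot: [[0.184, -0.983, -0.001], [-0.983, -0.184, -0.0], [-0.0, 0.001, -1.0]]
wrist_force: [0.1, -0.3, 0.1]
gripper_width: 0.007
gripper_force: 0.0
```

```bash
python3 -c "
from wr import *
rep()
t2=r.capture('scene');w=r.capture('wrist')
j=cv2.resize(t2['img'][210:280,200:270,::-1],None,fx=6,fy=6,interpolation=cv2.INTER_CUBIC)
k=w['img'][100:340,90:440,::-1]
k=cv2.copyMakeBorder(k,0,j.shape[0]-k.shape[0],0,0,0)
cv2.imwrite('pics/m5.png',np.hstack([j,k]))"
```

```text
t 11.4 tcp [ 0.6199 -0.0272  0.1855] stand [  0.5 156.  185.5] F [ 0.1 -0.3  0.1] grip 0.007433939048649091
Fstand [ 0.3 -0.1 -0.1]
```

View pics/m5.png

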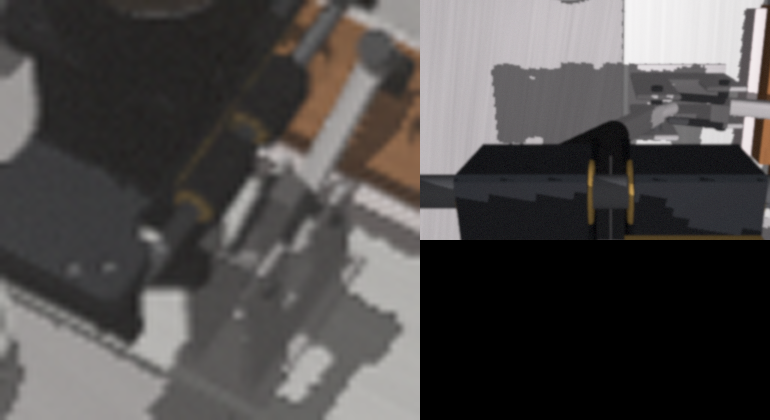

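The grip has swung along with the fingers: its free end has gone from y≈157 mm to over 176 mm, with no resistance yet. I keep following the arc.

>>> move_arm:
  series:
    - {"grip": 0, "xyz": [0, -3, 1.5], "angular": [0, 0, 0]}
    - {"grip": 0, "xyz": [0, -6, 3.5], "angular": [0, 0, 0]}
    - {"grip": 0, "xyz": [0, -9, 5.5], "angular": [0, 0, 0]}
    - {"grip": 0, "xyz": [0, -11.5, 7], "angular": [0, 0, 0]}
    - {"grip": 0, "xyz": [0, -14, 9], "angular": [0, 0, 0]}
    - {"grip": 0, "xyz": [0, -16.5, 11], "angular": [0, 0, 0]}
    - {"grip": 0, "xyz": [0, -19, 13], "angular": [0, 0, 0]}
    - {"grip": 0, "xyz": [0, -21.5, 15.5], "angular": [0, 0, 0]}

```text
time_s: 12.3
tcp_pos: [0.6408, -0.0233, 0.1705]
ee_rot: [[0.184, -0.983, -0.001], [-0.983, -0.184, -0.0], [0.0, 0.001, -1.0]]
wrist_force: [-0.9, 0.7, 1.9]
gripper_width: 0.001
gripper_force: 1.2
```

>>> move_arm:
  series:
    - {"grip": 0, "xyz": [0, -1.5, 1.5], "angular": [0, 0, 0]}
    - {"grip": 0, "xyz": [0, -3, 3], "angular": [0, 0, 0]}
    - {"grip": 0, "xyz": [0, -4.5, 5], "angular": [0, 0, 0]}

```text
time_s: 12.6
tcp_pos: [0.6451, -0.0226, 0.166]
ee_rot: [[0.184, -0.983, -0.0], [-0.983, -0.184, -0.0], [0.0, 0.0, -1.0]]
wrist_force: [-2.5, -0.4, 4.9]
gripper_width: 0.011
gripper_force: 2.6
```

```bash
python3 -c "
from wr import *
rep()"
```

```text
t 12.6 tcp [ 0.6451 -0.0226  0.166 ] stand [  0.7 181.6 166. ] F [-2.5 -0.4  4.9] grip 0.010576482875615483
Fstand [-0.   2.6 -4.9]
```

>>> move_arm:
  series:
    - {"grip": 0, "xyz": [0, -1.7, 1.8], "angular": [0, 0, 0]}
    - {"grip": 0, "xyz": [0, -3.4, 3.5], "angular": [0, 0, 0]}
    - {"grip": 0, "xyz": [0, -5, 5.3], "angular": [0, 0, 0]}

```text
time_s: 12.9
tcp_pos: [0.6497, -0.0218, 0.1607]
ee_rot: [[0.184, -0.983, -0.001], [-0.983, -0.184, -0.0], [0.0, 0.001, -1.0]]
wrist_force: [-3.9, -0.3, 7.0]
gripper_width: 0.009
gripper_force: 3.7
```

>>> move_arm:
  series:
    - {"grip": 0, "xyz": [0, -1.3, 2], "angular": [0, 0, 0]}
    - {"grip": 0, "xyz": [0, -2.6, 4], "angular": [0, 0, 0]}
    - {"grip": 0, "xyz": [0, -4, 6], "angular": [0, 0, 0]}

```text
time_s: 13.2
tcp_pos: [0.6537, -0.0211, 0.1551]
ee_rot: [[0.184, -0.983, -0.001], [-0.983, -0.184, -0.001], [0.0, 0.001, -1.0]]
wrist_force: [-3.9, -0.3, 7.3]
gripper_width: 0.005
gripper_force: 4.3
```

>>> move_arm:
  series:
    - {"grip": 0, "xyz": [0, -1.2, 2], "angular": [0, 0, 0]}
    - {"grip": 0, "xyz": [0, -2.3, 4], "angular": [0, 0, 0]}
    - {"grip": 0, "xyz": [0, -3.3, 6], "angular": [0, 0, 0]}

```text
time_s: 13.5
tcp_pos: [0.6572, -0.0204, 0.1494]
ee_rot: [[0.184, -0.983, 0.0], [-0.983, -0.184, -0.001], [0.001, -0.0, -1.0]]
wrist_force: [-4.9, -1.2, 7.4]
gripper_width: 0.007
gripper_force: 4.3
```

```bash
python3 -c "
from wr import *
rep()"
```

```text
t 13.5 tcp [ 0.6572 -0.0204  0.1494] stand [  0.8 193.9 149.4] F [-4.9 -1.2  7.4] grip 0.007448532186817118
Fstand [ 0.3  5.  -7.4]
```

>>> move_arm:
  series:
    - {"grip": 0, "xyz": [0, -1.3, 2.5], "angular": [0, 0, 0]}
    - {"grip": 0, "xyz": [0, -2.6, 5], "angular": [0, 0, 0]}
    - {"grip": 0, "xyz": [0, -3.8, 7.5], "angular": [0, 0, 0]}

```text
time_s: 13.8
tcp_pos: [0.6612, -0.0196, 0.1416]
ee_rot: [[0.184, -0.983, 0.001], [-0.983, -0.184, -0.0], [0.0, -0.001, -1.0]]
wrist_force: [-3.8, -0.6, 5.4]
gripper_width: 0.006
gripper_force: 3.1
```

>>> move_arm:
  series:
    - {"grip": 0, "xyz": [0, -0.9, 2], "angular": [0, 0, 0]}
    - {"grip": 0, "xyz": [0, -1.7, 4], "angular": [0, 0, 0]}
    - {"grip": 0, "xyz": [0, -2.4, 6], "angular": [0, 0, 0]}

```text
time_s: 14.1
tcp_pos: [0.6638, -0.019, 0.1345]
ee_rot: [[0.184, -0.983, 0.001], [-0.983, -0.184, 0.0], [-0.0, -0.001, -1.0]]
wrist_force: [-0.1, 0.1, 0.6]
gripper_width: 0.004
gripper_force: 0.9
```

>>> move_arm:
  series:
    - {"grip": 0, "xyz": [0, -0.5, 2], "angular": [0, 0, 0]}
    - {"grip": 0, "xyz": [0, -1, 4], "angular": [0, 0, 0]}

```text
time_s: 14.3
tcp_pos: [0.6644, -0.0188, 0.1298]
ee_rot: [[0.184, -0.983, -0.0], [-0.983, -0.184, 0.0], [-0.0, 0.0, -1.0]]
wrist_force: [0.7, 0.0, 0.8]
gripper_width: 0.005
gripper_force: 0.0
```

>>> move_arm:
  series:
    - {"grip": 0, "xyz": [0, -0.5, 2], "angular": [0, 0, 0]}
    - {"grip": 0, "xyz": [0, -1, 4], "angular": [0, 0, 0]}
    - {"grip": 0, "xyz": [0, -1, 6], "angular": [0, 0, 0]}
    - {"grip": 0, "xyz": [0, -1, 7], "angular": [0, 0, 0]}
    - {"grip": 0, "xyz": [0, -1, 7], "angular": [0, 0, 0]}

```text
time_s: 14.8
tcp_pos: [0.6652, -0.0187, 0.1235]
ee_rot: [[0.184, -0.983, -0.0], [-0.983, -0.184, -0.0], [-0.0, 0.0, -1.0]]
wrist_force: [-0.0, 0.7, 0.6]
gripper_width: 0.006
gripper_force: 0.0
```

>>> move_arm:
  series:
    - {"grip": 0, "xyz": [0, 0, 1], "angular": [0, 0, 0]}
    - {"grip": 0, "xyz": [0, 0, 2], "angular": [0, 0, 0]}
    - {"grip": 0, "xyz": [0, 0, 2], "angular": [0, 0, 0]}

```text
time_s: 15.1
tcp_pos: [0.6653, -0.0187, 0.1216]
ee_rot: [[0.184, -0.983, -0.0], [-0.983, -0.184, 0.0], [-0.0, 0.0, -1.0]]
wrist_force: [0.3, 0.3, -0.8]
gripper_width: 0.005
gripper_force: 0.0
```

The resistance vanished past the dead point, and the tip went down to the end-stop height without touching the handle, so it has snapped closed. I retract straight up.

>>> move_arm:
  series:
    - {"grip": 0, "xyz": [0, 0, -20], "angular": [0, 0, 0]}
    - {"grip": 0, "xyz": [0, 0, -60], "angular": [0, 0, 0]}
    - {"grip": 0, "xyz": [0, 0, -110], "angular": [0, 0, 0]}
    - {"grip": 0, "xyz": [0, 0, -150], "angular": [0, 0, 0]}
    - {"grip": 0, "xyz": [-50, 0, -150], "angular": [0, 0, 0]}
    - {"grip": 0, "xyz": [-100, 0, -150], "angular": [0, 0, 0]}
    - {"grip": 0, "xyz": [-150, 0, -150], "angular": [0, 0, 0]}
    - {"grip": 0, "xyz": [-180, 0, -150], "angular": [0, 0, 0]}
    - {"grip": 0, "xyz": [-180, 0, -150], "angular": [0, 0, 0]}

```text
time_s: 16.0
tcp_pos: [0.6314, 0.1621, 0.2718]
ee_rot: [[0.189, -0.982, 0.0], [-0.982, -0.189, 0.001], [-0.001, -0.0, -1.0]]
wrist_force: [0.3, -0.8, 0.2]
gripper_width: 0.004
gripper_force: 0.0
```

```bash
python3 -c "
from wr import *
rep()
c=r.capture('scene')['img']
def dark(im,P):
    out=[]
    for p in P:
        u,v=proj('scene',st(q,[p]))[0].round().astype(int); out.append((u,v,im[v-1:v+2,u-1:u+2].mean((0,1)).round().astype(int).tolist()))
    return out
h=lambda a:[[0,.124+R_*np.cos(a)-.005*np.sin(a),.082+R_*np.sin(a)+.005*np.cos(a)] for R_ in(.055,.075,.095)]
for a in (1.25,.05): print(a,'before',dark(d['scene']['img'],h(a)),'now',dark(c,h(a)))
# bystanders / whole change, end of mould
w=r.capture('wrist');s=r.sense();K=w['camera_matrix'];H=w['hand_eye'];g=w['img'].astype(int)
for x in np.arange(-.130,-.095,.002):
    X=s['ee_rot'].T@(st(q,[[x,0,.036]])[0]-s['tcp_pos']);X=H[:3,:3].T@(X-H[:3,3]);u=K@X/X[2];u,v=int(round(u[0])),int(round(u[1]))
    if 0<=u<560 and 0<=v<420: print(round(x,3),g[v,u].tolist(),end=' ')
"
```

```text
t 16.0 tcp [0.6314 0.1621 0.2718] stand [-183.4  202.   271.8] F [ 0.3 -0.8  0.2] grip 0.0039170951969878945
Fstand [ 0.9 -0.1 -0.2]
1.25 before [(np.int64(235), np.int64(246), [58, 56, 55]), (np.int64(233), np.int64(244), [56, 55, 53]), (np.int64(232), np.int64(241), [80, 79, 78])] now [(np.int64(235), np.int64(246), [156, 154, 152]), (np.int64(233), np.int64(244), [172, 171, 168]), (np.int64(232), np.int64(241), [171, 170, 167])]
0.05 before [(np.int64(226), np.int64(269), [167, 165, 163]), (np.int64(222), np.int64(275), [151, 148, 147]), (np.int64(217), np.int64(282), [150, 147, 146])] now [(np.int64(226), np.int64(269), [60, 59, 58]), (np.int64(222), np.int64(275), [60, 58, 57]), (np.int64(217), np.int64(282), [60, 59, 58])]
-0.13 [178, 173, 176] -0.128 [179, 176, 177] -0.126 [211, 210, 209] -0.124 [224, 222, 222] -0.122 [226, 224, 224] -0.12 [224, 223, 224] -0.118 [225, 223, 224] -0.116 [224, 223, 224] -0.114 [223, 222, 223] -0.112 [223, 222, 222] -0.11 [224, 222, 223] -0.108 [207, 204, 204] -0.106 [130, 110, 101] -0.104 [129, 85, 52] -0.102 [143, 97, 62] -0.1 [143, 95, 59] -0.098 [143, 95, 61] -0.096 [141, 94, 58]
```

The images show the handle at the closed position, the mould still home with its end at about -106 mm, and the arm clear of everything.

```bash
python3 -c "
from station import r
print(r.finish_job())"
```

```text
the job is handed in; nothing more can be done
None
```

The job is handed in at about 16 s of the 56 s allowed: the mould is home against the depth stop, the clamp handle is closed past its dead point and the arm is clear. I read no verdict, the pad force could not be measured directly, and I did not re-check the bowl, cup and brush after the last move, though no move went near them.

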